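# Start a lag screw square with a T-handle socket driver

### The arm

A 7-joint arm with a two-finger parallel gripper is mounted at the origin on a cart in front of the work surface, level with it; the furniture and walls round the work are solid. World frame = base frame: x ahead of the robot, y to its left, z up, the work surface at z = 0. Lengths are in m, angles in rad, forces in N, time in s.
With the tool pointing down it reaches from about 0.4 to 0.85 m from the base axis. Payload 10.4 kg.
Tool frame: the origin (TCP) lies at the very end of the fingers, on their centre line; the grasp point (between the pads) lies r.tcp_to_grasp behind it (r.tcp_to_grasp is the distance from the TCP to the grasp point, in m); z points along the fingers, y is the line along which they close (so a half turn about z gives the same grasp; the last joint's range is limited). The gripper opens to 87 mm and grips with 3 to 60 N. Pads are 19 mm wide; open, the fingers measure 117 mm over their backs; the gripper's body (75 mm by 190 mm) begins 51 mm behind the grasp point.
Start: joints at [-1.274, 0.332, -0.065, 1.46, 0.022, 1.35, -0.088], TCP at [0.196, 0.593, 0.223] pointing down, gripper open.
Joint ranges: [-2.6, 2.6], [-0.5, 2.12], [-1.47, 1.34], [0.16, 2.42], [-1.27, 4.41], [0.06, 2.06], [-2.6, 2.6]. Speed limits (rad/s): [2.22, 2.22, 2.79, 2.79, 3.14, 3.14, 3.14].

### API

Orientations are given as a unit quaternion [x, y, z, w].
In Python, from bench import monitor, cams, ticket, r gives the robot as it stands.
- The arm moves only by the shell command python3 -m crank 'ROWS' [OPENING] [FORCE]. ROWS is a JSON object whose one key "steps" holds a list of rows, each a list of 2 entries, a list of its own where there are three numbers: the shift along the world's x, y, z in units of 25 mm (1.0 is 25 mm), then the turn, a rotation vector about the world's x, y, z in units of 5 degrees (1.0 is 5 degrees). In form: {"steps": [[[x, y, z], [ax, ay, az]], ...]}. A call has 1 to 10 rows; each row shifts and turns the commanded pose from where the row before left it; what a row does not reach is not made up. A row lasts 1/12 s, in which the tool goes at most 41.7 mm and 7.16 degrees, less where a joint would pass 70% of its speed; a pose out of reach is approached as far as the arm can. A call is refused whole if a number of a shift passes 1 or a number of a turn 1, either way. A call with a gripper value outside its range is refused whole. OPENING is the finger opening in mm, from 0 to 87, set as the call begins (- or left out, the last holds). The fingers move at their own pace and stop on an object; FORCE is the grip in N (left out, the last holds). Time passes only in rows, so rows that do not move let the fingers close. It gives the time, the measured TCP pose, the force, the opening and the grip force at its end, in the units of the state.
- monitor.read_state(): the state, without advancing time (a new reading comes with each control period).
- cams.camera(name): name is "scene" or "side" or "wrist"; returns a dict with "pixels" (400x640x3 uint8, blue, green, red), "z_map" (400x640 float32, m along the optical axis (not along the pixel's ray), 0 where there is no reading), "vfov" (degrees; the focal length in pixels is half the picture's height over the tangent of half this angle, whatever the lens; pixels are square), "cx", "cy" (the principal point, pixels), "T" (4x4, takes a point from camera to world coordinates). Camera axes: x right, y up, looking along -z (the intrinsics and any distortion apply to the point x, -y, -z); pixel columns grow to the right and rows downward; lengths in m; the calibration is good to about 2 mm. A picture is of the moment at which its call begins.
- ticket.close_job(): hands the job in; it is judged then, once.
The state is a dict: "time": time; "joint_positions": joint angles; "joint_vel": joint speeds; "joint_torque": joint torques, N m; "ee_pos": TCP position; "eef_rot": TCP orientation; "ft_force": force on the tool from outside, world axes, zero at the start; "torque": the same for the moment, N m; "width": finger opening in m; "grip_force": force on a finger pad.
Only numpy, scipy, OpenCV 4.12 (cv2) and the standard library are available. Lean on these libraries where they do the work, as an engineer would, in place of code of your own. Each camera call takes 0.05 s, during which the arm holds its last target. There are 200 camera calls.

### The job

The steel strap on the maple board still needs its second lag screw started: the screw stands loose and leaning in its pilot hole. Take the larger T-handle socket driver out of the tool block, feel it down over the square head without leaning on it hard, bring driver and screw upright on the axis of the hole, and only then turn the screw clockwise (seen from above) by a good sixth of a turn, so that it starts square. Leave the driver standing upright on the screw, let go of it and leave the other things where they are.

Things in the scene. Friction and masses are not known exactly. Their poses are not given: they have to be found in the camera images.
- socket_driver: larger of two T-handle socket drivers (steel, black cross bar), loose, 0.18 to 0.28 kg, upright in a bore of the tool block. Origin: centre of the socket's open rim (lower end); z: up the shaft; x: along the bar. Socket 34 mm outside, 29 mm long; square cavity 20.2 mm across flats (flats face x and y), 13 mm deep; shaft 13 mm thick; bar 96 x 16 x 16 mm (x, y, z), centre 106 mm above the rim
- socket_driver_cavity (a point): centre of the flat floor inside the larger driver's socket, 13 mm above the rim, axes as the driver's; it meets screw_top when the socket is fully down on the head
- socket_driver_grip (a point): centre of the larger driver's bar, 106 mm above the rim, axes as the driver's; grip here across the 16 mm thickness (along y); a grip of 60 N holds it firmly
- small_driver: smaller T-handle driver in the other bore, loose (socket 22 mm outside, bar 80 mm long, its centre 92 mm above the rim); too small for this screw, leave it alone. Origin and axes as for the larger one
- lag_screw: the loose steel lag screw in its pilot hole. Origin: the pivot of its lean, on the hole's axis at the board's face, 5 mm below pilot_hole; z: up the screw. It starts 5 to 10 degrees out of upright; about 1 N sideways at the head rights it, it stays as put, but pressed while leaning it tips further. Head underside 40 mm, top 52 mm from the origin. This frame does not turn with the screw
- screw_top (a point): centre of the top of the loose screw's square head (19 mm across flats, 27 mm over corners, 12 mm high, top 1.4 mm chamfered). It leans and sinks with the screw but does not turn with it: how the flats stand differs each time and is not measured, find it by feel or sight. Driver and head have about 4 degrees of turning play to either side
- pilot_hole (a point): centre of the strap's hole over the pilot hole, at the strap's upper face (38 mm above the worktop); the hole's axis is vertical
- screw_turn (a joint): turn of the lag screw, rad, 0 at the start, growing clockwise seen from above; its friction is about 0.12 N m, and it sinks 4.5 mm a turn
- work: maple board 297 x 137 x 30 mm on a 3 mm rubber pad, with a steel strap 150 x 50 x 5 mm flat on it; fixed. Origin: centre of the underside on the worktop; x: along the board. One lag screw sits home in the strap at x = -50 mm (top 52 mm above the worktop), the loose one stands proud at x = +50 mm
- tool_block: wooden block 80 x 210 x 45 mm (x, y, z), fixed, with two round bores 37 mm wide, 35 mm deep at y = -60 and +60 mm; a driver stands in each, on its floor 10 mm above the worktop; which is where varies. Origin: centre of the underside
- sanding_block: brown sanding block 62 x 107 x 29 mm, a bystander; origin at the centre of its underside
- tape_measure: yellow and black tape measure 44 x 81 x 68 mm, a bystander; origin at the centre of its underside
- marker: marker pen 17 x 135 mm lying on the worktop, a bystander; origin at the centre of its underside
Things that resemble listed ones, but are neither listed nor needed, are in the scene too. What is shaped like the socket_driver but green is not meant.

How it is judged:
On the way, in this order (a step that is already met when the one before it is completed fails the run):
1. the larger driver's socket is fully down over the loose screw's head and the screw is not yet turned (distance between socket_driver_cavity and screw_top below 0.004 m and value of joint screw_turn below 0.3 rad), for 0.2 s.
2. with the socket on it and upright, the screw is turned clockwise by a good sixth of a turn (distance between socket_driver_cavity and screw_top below 0.004 m and value of joint screw_turn above 1.05 rad and angle between lag_screw's own z axis and vertical below 0.07 rad), for 0.1 s.
At the end, for the whole second after the job is handed in: The lag screw is turned clockwise by at least 60 degrees (1.05 rad; 1.0 at the end) and stands within 4 degrees of upright, the larger driver stands released and still on its head, fully down (within 5 mm) and within 7 degrees of upright, and the bystanders are where they were (25 mm) (value of joint screw_turn above 1 rad and angle between lag_screw's own z axis and vertical below 0.07 rad and angle between socket_driver's own z axis and vertical below 0.12 rad and distance between socket_driver_cavity and screw_top below 0.005 m and linear speed of socket_driver below 0.02 m/s and distance of each of small_driver, sanding_block, tape_measure, marker from where it was at the start of the episode below 0.025 m); the robot touches nothing.
It fails at once if the screw is turned by more than 0.3 rad while it leans more than 4.6 degrees from the hole's axis: it starts crooked (value of joint screw_turn above 0.3 rad and angle between lag_screw's own z axis and vertical above 0.08 rad).
It fails at once if the driver is pressed or forced on the screw with more than 40 N (contact force between socket_driver and lag_screw above 40 N).
It fails at once if the small driver, sanding block, tape measure or marker is moved by more than 25 mm (distance of any of small_driver, sanding_block, tape_measure, marker from where it was at the start of the episode above 0.025 m).
It also fails if it takes over 67 s, if anything falls off the work surface, if the arm or the gripper's body presses on something with over 40 N, if the wrist force passes 120 N, or if a joint passes its speed limit or range.

## Working session

There is one attempt and no reset: what is moved stays moved. The work goes in short steps, Python scripts to look and compute and a shell command to move; the robot and the scene stay as the last step left them, time stands still between calls to the robot, and variables do not carry over. Pictures are saved under pics/ and viewed, at most 10 in all, crops included, and the job is handed in when it is done.

```bash
ls; mkdir -p pics; cat > h.py <<'E'
import numpy as np, cv2
from bench import monitor, cams, ticket, r
def shot(name,fn):
    c=cams.camera(name); cv2.imwrite('pics/'+fn+'.png',c['pixels']); np.savez('pics/'+fn+'.npz',**{k:c[k] for k in ('pixels','z_map','vfov','cx','cy','T')}, extra=str([k for k in c])); return c
def world(c,u,v,z=None):
    f=200/np.tan(np.radians(float(c['vfov']))/2)
    d=np.array([(u-c['cx'])/f,-(v-c['cy'])/f,-1.0]); T=np.array(c['T'])
    if z is None: s=c['z_map'][int(v),int(u)]
    else:
        s=(z-T[2,3])/(T[:3,:3]@d)[2]
    return T[:3,:3]@(d*s)+T[:3,3]
def pix(c,p):
    f=200/np.tan(np.radians(float(c['vfov']))/2); T=np.array(c['T'])
    q=T[:3,:3].T@(np.array(p)-T[:3,3]); return c['cx']+f*q[0]/-q[2], c['cy']-f*q[1]/-q[2]
E
python3 - <<'E'
from h import *
for n in ('scene','side','wrist'):
    c=shot(n,n+'0'); print(n,{k:(v if np.size(v)<17 else v.shape) for k,v in c.items()})
print(monitor.read_state(), r.tcp_to_grasp)
E
```

```text
pics
scene {'pixels': (400, 640, 3), 'z_map': (400, 640), 'vfov': 42.44394874639651, 'cx': 312.71990676348474, 'cy': 195.5875806961073, 'T': array([[ 7.80316730e-01,  2.90865386e-01, -5.53627246e-01,
        -4.06069370e-01],
       [-6.25384488e-01,  3.62630218e-01, -6.90936732e-01,
        -1.30703475e+00],
       [-2.07610079e-04,  8.85379383e-01,  4.64869127e-01,
         8.16186766e-01],
       [ 0.00000000e+00,  0.00000000e+00,  0.00000000e+00,
         1.00000000e+00]])}
side {'pixels': (400, 640, 3), 'z_map': (400, 640), 'vfov': 47.31472879747021, 'cx': 333.1056707198669, 'cy': 196.01180847009914, 'T': array([[ 0.99984355,  0.00411675,  0.01720239,  0.47836176],
       [ 0.01139965,  0.59364986, -0.80464271, -1.31848772],
       [-0.01352471,  0.80471293,  0.59351006,  0.93046789],
       [ 0.        ,  0.        ,  0.        ,  1.        ]])}
wrist {'pixels': (400, 640, 3), 'z_map': (400, 640), 'vfov': 70.99733577372668, 'cx': 320.7286251632533, 'cy': 198.9407685399987, 'T': array([[ 3.15706708e-01, -9.16997158e-01, -2.43814450e-01,
         1.29667015e-01],
       [ 9.48856
[... 269 characters left out ...]
ons': array([-1.27362866,  0.33269749, -0.06468718,  1.46072678,  0.02160652,
        1.34988576, -0.0885064 ]), 'joint_vel': array([-0.00115412, -0.0012656 ,  0.00105862, -0.00382386, -0.00052539,
       -0.0016144 , -0.000565  ]), 'joint_torque': array([ 9.30199058e-04, -6.23634696e+01,  2.48601119e-02, -3.90141177e+01,
       -6.12428575e-02,  3.73252120e-02,  7.16846716e-05]), 'ee_pos': array([0.19638767, 0.59305076, 0.22196524]), 'eef_rot': array([ 1.59203813e-01,  9.87245605e-01, -5.08049311e-04, -5.47458704e-05]), 'ft_force': array([ 0.30070191, -0.42797011, -0.25220897]), 'torque': array([-0.00029724,  0.0140232 ,  0.00232111]), 'grip_force': 0.0, 'width': 0.08719240800309815} 0.0187
```

View pics/scene0.png

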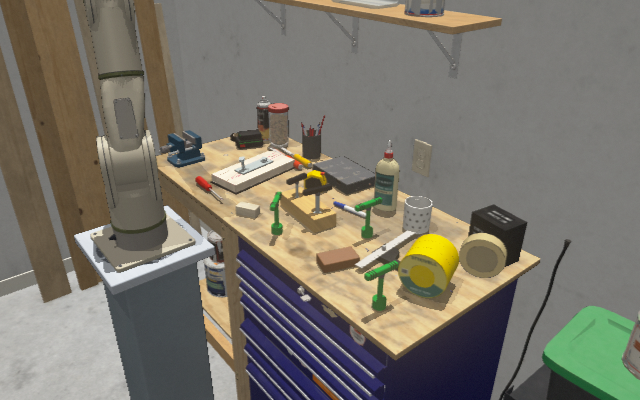

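View pics/side0.png

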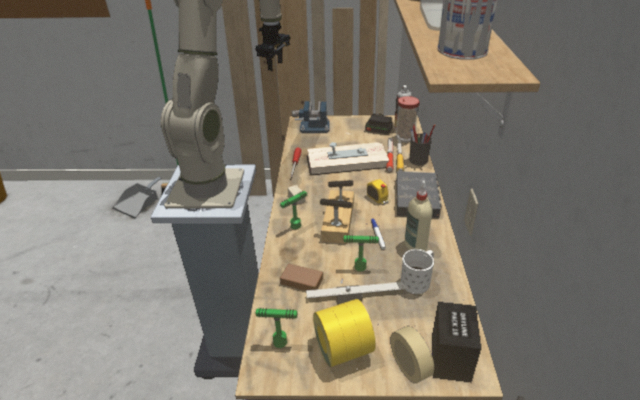

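The scene image shows the white board with strap at about (255,165), the tool block with two drivers at about (310,205), and the loose screw at about (240,160). In the side image the board is at (347,157) and the block at (337,213).

```bash
python3 - <<'E'
from h import *
a=cv2.imread('pics/scene0.png')[140:235,205:345]; b=cv2.imread('pics/side0.png')[135:240,300:400]
a=cv2.resize(a,None,fx=5.5,fy=5.5,interpolation=cv2.INTER_CUBIC); cv2.imwrite('pics/a.png',a)
cv2.imwrite('pics/b.png',cv2.resize(b,None,fx=5.5,fy=5.5,interpolation=cv2.INTER_CUBIC))
E
```

```text
(no output)
```

View pics/a.png

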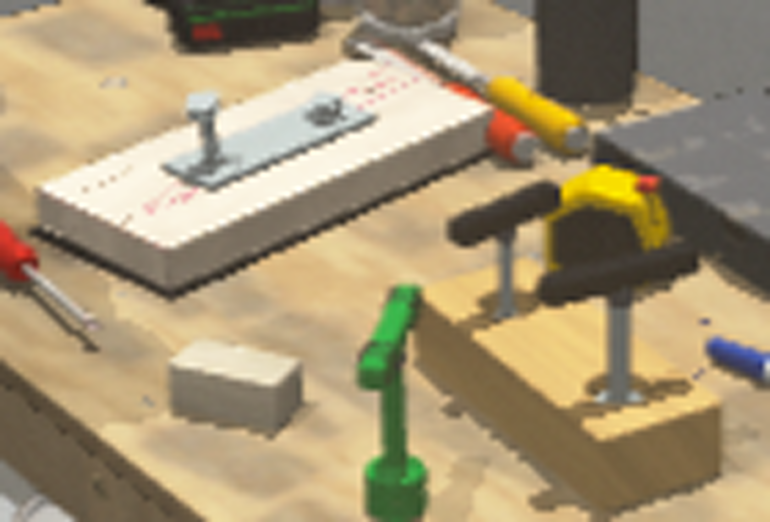

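View pics/b.png

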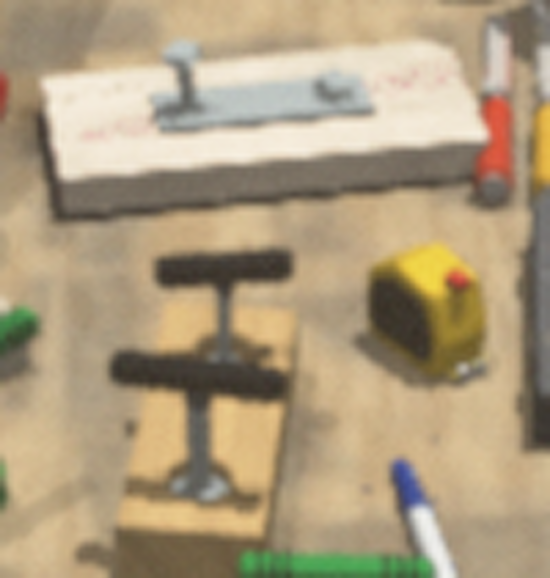

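Crops: the larger driver is the nearer one (its bar runs about (321,201) to (352,205) in side pixels, socket at (336,223)). The loose screw's head is at about (333,144) in side and (242,159) in scene.

```bash
python3 - <<'E'
from h import *
s=np.load('pics/side0.npz'); c=np.load('pics/scene0.npz')
S=lambda x,y:(300+x/5.5,135+y/5.5); C=lambda x,y:(205+x/5.5,140+y/5.5)
P=lambda n,v:print(n,np.round(v,4))
for n,p,z in [('barL',(115,367),.116),('barR',(286,380),.116),('bar0',(200,374),.116),('small bar0',(224,268),.102),('head',(183,50),.08),('pilot',(185,103),.038),('homehead',(335,84),.048)]:
    P('side '+n,world(s,*S(*p))); P('  z',world(s,*S(*p),z=z))
for n,p,z in [('bar0',(618,276),.116),('small0',(505,213),.102),('head',(202,103),.085),('pilot',(212,163),.038),('home',(325,105),.048)]:
    P('scene '+n,world(c,*C(*p))); P('  z',world(c,*C(*p),z=z))
E
```

```text
side barL [ 0.4192 -0.2457  0.1184]
  z [ 0.419  -0.2425  0.116 ]
side barR [ 0.5106 -0.2546  0.116 ]
  z [ 0.5106 -0.2546  0.116 ]
side bar0 [ 0.4648 -0.2517  0.118 ]
  z [ 0.4647 -0.249   0.116 ]
side small bar0 [ 0.4778 -0.1302  0.1023]
  z [ 0.4778 -0.1298  0.102 ]
side head [0.4508 0.1488 0.086 ]
  z [0.4506 0.1591 0.08  ]
side pilot [0.4514 0.159  0.0384]
  z [0.4514 0.1598 0.038 ]
side homehead [0.5544 0.1723 0.0449]
  z [0.5541 0.1671 0.048 ]
scene bar0 [ 0.4582 -0.2505  0.1177]
  z [ 0.4603 -0.2479  0.116 ]
scene small0 [ 0.4734 -0.129   0.1051]
  z [ 0.4772 -0.1238  0.102 ]
scene head [0.4474 0.161  0.0823]
  z [0.4442 0.1556 0.085 ]
scene pilot [0.4544 0.1655 0.036 ]
  z [0.4522 0.1618 0.038 ]
scene home [0.5527 0.1787 0.046 ]
  z [0.5502 0.1748 0.048 ]
```

```bash
python3 -m crank '{"steps":[[[0.5,-1,0.2],[0,0,1]],[[0.5,-1,0.2],[0,0,1]],[[0.5,-1,0.2],[0,0,0]],[[0.5,-1,0.2],[0,0,0]],[[0.5,-1,0],[0,0,0]],[[0.5,-1,0],[0,0,0]],[[0.5,-1,0],[0,0,0]],[[0.5,-1,0],[0,0,0]],[[0.5,-1,0],[0,0,0]],[[0.5,-1,0],[0,0,0]]]}' 80 && python3 -m crank '{"steps":[[[0.5,-1,0],[0,0,0]],[[0.5,-1,0],[0,0,0]],[[0.5,-1,0],[0,0,0]],[[0.5,-1,-0.5],[0,0,0]],[[0.5,-1,-0.5],[0,0,0]],[[0.5,-1,-0.5],[0,0,0]],[[0.5,-1,-0.8],[0,0,0]],[[0,0,-0.5],[0,0,0]],[[0,0,0],[0,0,0]]]}'; python3 - <<'E'
from h import *
c=shot('wrist','w1'); print(c['T'][:3,3], pix(c,[.45,.16,.085]), pix(c,[.452,.162,.038]))
i=cv2.resize(c['pixels'],None,fx=1.25,fy=1.25); cv2.imwrite('pics/w1v.png',i)
E
```

```text
time: 0.98
ee_pos: [0.3218, 0.3419, 0.2424]
eef_rot: [0.073, 0.997, -0.0, -0.0]
ft_force: [0.9, -0.6, 0.8]
width: 0.0797
grip_force: 0.0
time: 1.73
ee_pos: [0.4081, 0.1663, 0.1702]
eef_rot: [0.074, 0.997, -0.001, -0.002]
ft_force: [-0.6, 0.3, -0.3]
width: 0.08
grip_force: 0.0
[0.33907598 0.17667656 0.33129554] (np.float64(321.1414056336932), np.float64(247.16601110858502)) (np.float64(323.18055553828555), np.float64(230.82791617347274))
```

View pics/w1v.png

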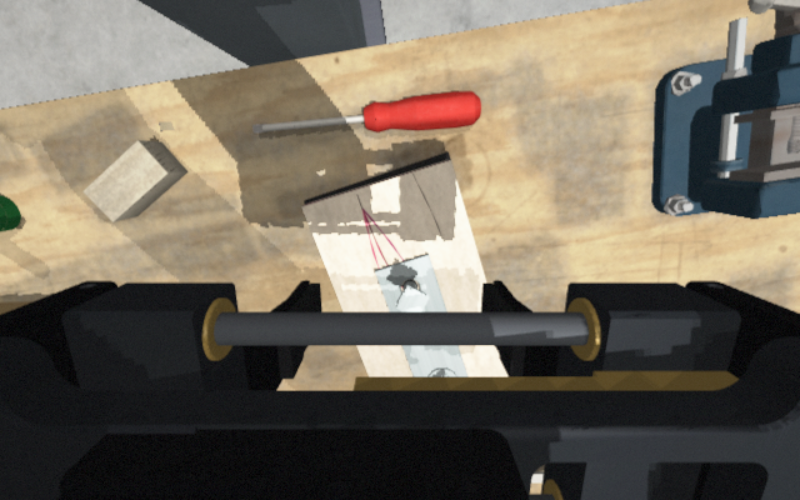

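The wrist view shows the head at (410,292) of the enlarged picture, partly hidden by the gripper; image "down" is +x, so I move forward for a clear view.

```bash
python3 -m crank '{"steps":[[[1,0,-0.2],[0,0,0]],[[1,0,-0.2],[0,0,0]],[[1,0,-0.2],[0,0,0]],[[0.2,0,-0.2],[0,0,0]],[[0,0,0],[0,0,0]],[[0,0,0],[0,0,0]]]}'; python3 - <<'E'
from h import *
c=shot('wrist','w2'); u,v=pix(c,[.45,.16,.085]); print(u,v,c['T'])
u0,v0=int(u-60),max(0,int(v-45)); print(u0,v0)
i=cv2.resize(c['pixels'][v0:v0+90,u0:u0+120],None,fx=6,fy=6,interpolation=cv2.INTER_CUBIC); cv2.imwrite('pics/w2v.png',i)
E
```

```text
time: 2.28
ee_pos: [0.4883, 0.1692, 0.1528]
eef_rot: [0.072, 0.997, -0.0, -0.0]
ft_force: [-0.1, -1.0, 0.0]
width: 0.0797
grip_force: 0.0
303.06203529676964 166.9625431214349 [[ 1.45057342e-01 -9.56305129e-01 -2.53848121e-01  4.18847723e-01]
 [ 9.89422823e-01  1.40440187e-01  3.63184646e-02  1.78978639e-01]
 [ 9.18943542e-04 -2.56431384e-01  9.66562000e-01  3.13704795e-01]
 [ 0.00000000e+00  0.00000000e+00  0.00000000e+00  1.00000000e+00]]
243 121
```

View pics/w2v.png

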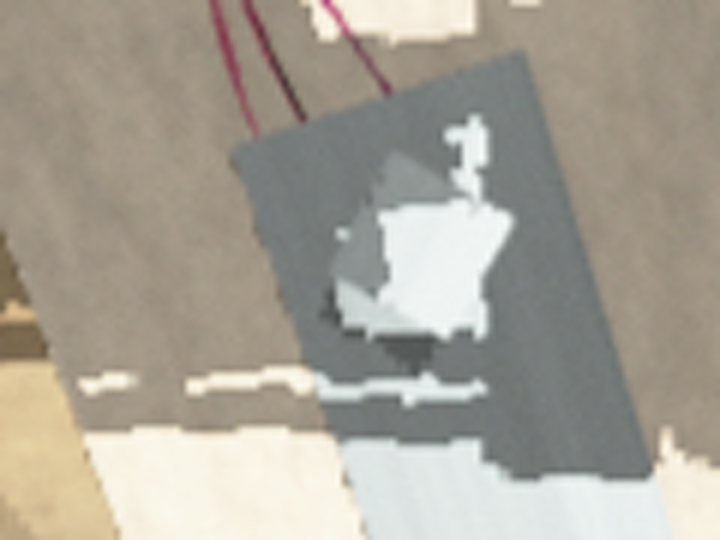

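The head is at about (425,250) in the crop, half in shadow, so I take its shape from depth instead.

```bash
cat >> h.py <<'E'
def cloud(c):
    f=200/np.tan(np.radians(float(c['vfov']))/2); v,u=np.mgrid[:400,:640]; z=c['z_map']
    p=np.stack([(u-c['cx'])/f*z,-(v-c['cy'])/f*z,-z],-1); T=np.array(c['T'])
    return p@T[:3,:3].T+T[:3,3]
E
python3 - <<'E'
from h import *
c=np.load('pics/w2.npz'); P=cloud(c); z=P[...,2]
m=(abs(P[...,0]-.45)<.03)&(abs(P[...,1]-.16)<.03)&(c['z_map']>0)
h=m&(z>.06); q=P[h]; print(len(q), np.percentile(z[h],[1,25,50,75,99]))
for i in range(150,190,2):
    print(i,' '.join('%3d'%(1000*z[i,j]) for j in range(285,340,2)))
t=q[q[:,2]>.076]; A=np.c_[t[:,:2]-t[:,:2].mean(0),np.ones(len(t))]; k=np.linalg.lstsq(A,t[:,2],rcond=None)[0]; print('plane',k,'mean',t.mean(0),(t.min(0)+t.max(0))/2)
print(cv2.minAreaRect((t[:,:2]*1000).astype(np.float32)))
E
```

```text
29944 [0.08317526 0.25140421 0.26303402 0.269782   0.27382173]
150  36  36  35  35  38  37  36  37  36  36  37  80  81  82  82  80  35  37  34  37  36  36  38  36  36  36  32  32
152  37  36  37  35  37  36  37  37  35  36  81 313  82  83  82  82  82  82  36  35  35  38  36  34  35  36  36  31
154  35  36  37  37  36  35  36  36  38  35  83  82  83  82  82  83  82  82  81  81  37  35  36  35  36  36  36  31
156  36  37  36  36  36  36  37  37  37  81  83  82  82  81  83  82  82  82  82  81  82  81  35  36  37  36  37  33
158  30  36  36  36  36  36  35  35  81  81  83  83  82  82  83  82  83  83  82  82  82  81  36  36  36  37  36  31
160  31  36  37  36  35  34  35  35  82  82  84  82  83  83  83  82  82  83  82  81  83  36  37  37  36  36  36  35
162  31  36  36  36  36  36  36  82  83  82  84  84  83  83  83  83  82  82  82  83  82  36  36  36  37  36  36  36
164  31  29  36  37  36  36  36  83  83  82  82  83  83  83  83  82  83  82  82  82  37  37  37  35  37  37  35  37
166  32  31  35  36  36  35  36  83  85  83  84  83  83  83  82  84  83  83  83  36  36  35  36  36  37  37  
[... 802 characters left out ...]
  36  37  37  36
182  31  29  31  32  31  36  35  35  36  36  37  37  36  35  36  36  35  36  35  37  37  37  36  36  36  37  36  35
184  32  31  30  31  31  36  36  36  36  35  36  37  37  36  35  35  35  37  36  37  35  37  37  35  37  36  35  36
186  31  31  31  31  31  30  35  37  37  35  35  36  36  37  37  36  36  36  36  36  36  36  36  37  36  36  36  35
188  30  30  31  30  30  31  36  35  36  37  36  36  36  35  35  37  36  37  37  35  36  36  36  37  37  36  37  35
plane [ 5.16829707 -0.72639485  0.25626505] mean [0.45998751 0.1589016  0.25626505] [0.45632029 0.16000004 0.17718577]
((454.6613464355469, 157.6451416015625), (37.47418975830078, 62.681968688964844), 10.03819751739502)
```

```bash
python3 - <<'E'
from h import *
c=np.load('pics/w2.npz'); P=cloud(c); z=P[...,2]
m=(abs(P[...,0]-.45)<.03)&(abs(P[...,1]-.16)<.03)&(c['z_map']>0)&(z<.09)&(z>.06)
t=P[m]; ctr=np.median(t,0); A=np.c_[t[:,:2]-ctr[:2],np.ones(len(t))]
k=np.linalg.lstsq(A,t[:,2],rcond=None)[0]; r_=t[:,2]-A@k; g=abs(r_)<.003; k=np.linalg.lstsq(A[g],t[g,2],rcond=None)[0]
print('plane deg',np.degrees(np.arctan(k[:2])),k[2],len(t))
print(cv2.minAreaRect((t[:,:2]*1000).astype(np.float32)),ctr)
# square orientation via 4th harmonic-free approach: best-fit square by IoU-like moment
e=[]
for a in range(0,90,1):
    R=np.array([[np.cos(np.radians(a)),np.sin(np.radians(a))],[-np.sin(np.radians(a)),np.cos(np.radians(a))]])
    s=t[:,:2]@R.T*1000; lo,hi=np.percentile(s,1,0),np.percentile(s,99,0); e.append((np.prod(hi-lo),a,*(hi-lo),*(R.T@((lo+hi)/2))))
for x in sorted(e)[:4]: print(np.round(x,2))
# strap
V=lambda x,y:(243+x/6,121+y/6)
a,b=[world(c,*V(*p),z=.038) for p in ((232,150),(524,53))]; l=[world(c,*V(*p),z=.038) for p in ((370,535),(652,475))]
print(a,b,np.linalg.norm(a-b)); d=(b-a)/np.linalg.norm(b-a); n=np.array([-d[1],d[0],0]); 
d1=l[0]-a; d2=l[1]-b; print('dirs',np.degrees(np.arctan2(d1[1],d1[0])),np.degrees(np.arctan2(d2[1],d2[0])),np.degrees(np.arctan2(n[1],n[0])))
n=-n if n[0]<0 else n
print('hole',(a+b)/2+.025*n)
E
```

```text
plane deg [ 6.78109961 -1.59492913] 0.08299997304675986 530
((446.7548828125, 168.15419006347656), (18.868371963500977, 19.009042739868164), 52.537235260009766) [0.44651887 0.16826144 0.08304102]
[340.27  54.    18.35  18.55 446.75 168.18]
[341.95  53.    18.44  18.54 446.71 168.14]
[342.43  52.    18.48  18.53 446.72 168.16]
[342.54  51.    18.5   18.52 446.69 168.18]
[0.43326662 0.1388804  0.038     ] [0.42504027 0.18759598 0.038     ] 0.049405264762753545
dirs 9.820907789817019 9.46312595515337 -170.41517998264266
hole [0.45380445 0.16740088 0.038     ]
```

```bash
python3 -m crank '{"steps":[[[0,-0.5,1],[0,0,0]],[[0,-1,1],[0,0,0]],[[0.2,-1,0.2],[0,0,0]],[[0.2,-1,0],[0,0,0]],[[0.2,-1,0],[0,0,0]],[[0.2,-1,0],[0,0,0]],[[0.2,-1,0],[0,0,0]],[[0.2,-1,0],[0,0,0]],[[0.2,-1,0],[0,0,0]],[[0,-1,0],[0,0,0]]]}' && python3 -m crank '{"steps":[[[0,-1,0],[0,0,0]],[[0,-1,0],[0,0,0]],[[0,-1,0],[0,0,0]],[[0,-1,0],[0,0,0]],[[0,-1,0],[0,0,0]],[[0,-1,0],[0,0,0]],[[0,-1,0],[0,0,0]],[[0,-0.2,0],[0,0,0]],[[0,0,0],[0,0,0]],[[0,0,0],[0,0,0]]]}'; python3 - <<'E'
from h import *
c=shot('wrist','w3'); P=cloud(c); z=P[...,2]
m=(abs(P[...,0]-.465)<.08)&(abs(P[...,1]+.25)<.05)&(c['z_map']>0)&(z<.13)&(z>.10)
t=P[m]; print(len(t),np.median(t,0),t.max(0),t.min(0))
print(cv2.minAreaRect((t[:,:2]*1000).astype(np.float32)))
m=(abs(P[...,0]-.465)<.08)&(abs(P[...,1]+.25)<.08)&(c['z_map']>0)&(z<.05)&(z>.038);t=P[m];print('block',np.median(t,0),cv2.minAreaRect((t[:,:2]*1000).astype(np.float32)))
cv2.imwrite('pics/w3v.png',cv2.resize(c['pixels'],None,fx=1.25,fy=1.25))
E
```

```text
time: 3.17
ee_pos: [0.5239, -0.0692, 0.2084]
eef_rot: [0.072, 0.997, 0.001, 0.001]
ft_force: [-0.3, 0.1, 0.4]
width: 0.0799
grip_force: 0.0
time: 4.0
ee_pos: [0.524, -0.2478, 0.2078]
eef_rot: [0.072, 0.997, 0.001, 0.0]
ft_force: [0.6, 0.9, -0.0]
width: 0.0795
grip_force: 0.0
2080 [ 0.4580068  -0.24216211  0.12229385] [ 0.50884294 -0.22646658  0.12488447] [ 0.41392046 -0.25920991  0.10803894]
((461.48480224609375, -242.70413208007812), (16.27191925048828, 96.02327728271484), 78.67430114746094)
block [ 0.46254345 -0.21600131  0.04357926] ((463.3074951171875, -226.36004638671875), (122.37845611572266, 80.25272369384766), 83.43238067626953)
```

View pics/w3v.png

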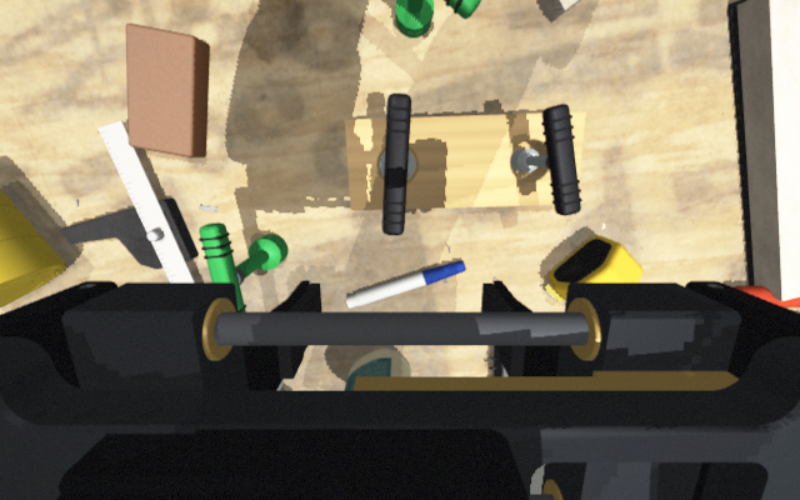

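The view shows the larger driver's bar at (398,163) enlarged and the small one at (562,160), with nothing in the fingers' way.

```bash
python3 -m crank '{"steps":[[[-1,0.2,0],[0,0,-0.62]],[[-1,0,-0.4],[0,0,0]],[[-0.5,0,-1],[0,0,0]],[[0,0,-1],[0,0,0]],[[0,0,-1],[0,0,0]],[[0,0,-0.6],[0,0,0]],[[0,0,-0.4],[0,0,0]],[[0,0,0],[0,0,0]],[[0,0,0],[0,0,0]]]}'
```

```text
time: 4.8
ee_pos: [0.4619, -0.2434, 0.098]
eef_rot: [0.099, 0.995, 0.0, -0.0]
ft_force: [0.6, 0.1, 1.0]
width: 0.0801
grip_force: 0.0
```

```bash
python3 -m crank '{"steps":[[[0,0,0],[0,0,0]],[[0,0,0],[0,0,0]],[[0,0,0],[0,0,0]],[[0,0,0],[0,0,0]],[[0,0,0],[0,0,0]],[[0,0,0],[0,0,0]],[[0,0,0],[0,0,0]],[[0,0,0],[0,0,0]],[[0,0,0],[0,0,0]],[[0,0,0],[0,0,0]]]}' 0 60 && python3 -m crank '{"steps":[[[0,0,0],[0,0,0]],[[0,0,0.2],[0,0,0]],[[0,0,0.5],[0,0,0]],[[0,0,0.8],[0,0,0]],[[0,0,1],[0,0,0]],[[0,0,1],[0,0,0]],[[0,0,1],[0,0,0]],[[0,0,1],[0,0,0]],[[0,0,0.1],[0,0,0]],[[0,0,0],[0,0,0]]]}'
```

```text
time: 5.63
ee_pos: [0.4615, -0.2442, 0.0976]
eef_rot: [0.1, 0.995, 0.0, -0.0]
ft_force: [0.6, 0.4, 0.1]
width: 0.0214
grip_force: 0.0
time: 6.47
ee_pos: [0.462, -0.2445, 0.2387]
eef_rot: [0.1, 0.995, 0.0, 0.001]
ft_force: [0.5, 0.3, -3.4]
width: 0.0153
grip_force: 59.9
```

```bash
python3 -m crank '{"steps":[[[0,0.4,0],[0,0,0.5]],[[0,0.8,0],[0,0,1]],[[0,1,0],[0,0,1]],[[0,1,0],[0,0,1]],[[0,1,0],[0,0,1]],[[0,1,0],[0,0,1]],[[0,1,0],[0,0,1]],[[0,1,0],[0,0,1]],[[0,1,0],[0,0,1]],[[0,1,0],[0,0,1]]]}' && python3 -m crank '{"steps":[[[0,1,0],[0,0,1]],[[0,1,0],[0,0,1]],[[0,1,0],[0,0,1]],[[-0.2,1,0],[0,0,0.3]],[[-0.2,1,0],[0,0,0]],[[-0.2,1,0],[0,0,0]],[[0,1,0],[0,0,0]],[[0,0.3,0],[0,0,0]],[[0,0,0],[0,0,0]],[[0,0,0],[0,0,0]]]}'; python3 - <<'E'
from h import *
s=monitor.read_state(); print(s['joint_positions'])
from scipy.spatial.transform import Rotation as R
print(R.from_quat(s['eef_rot']).as_matrix())
for n in('side','scene'):
    c=shot(n,n+'1'); P=cloud(c); z=P[...,2]
    u,v=pix(c,[.447,.168,.15]); print(n,u,v)
    i=c['pixels'][int(v)-35:int(v)+35,int(u)-45:int(u)+45]; cv2.imwrite('pics/'+n+'1v.png',cv2.resize(i,None,fx=8,fy=8,interpolation=cv2.INTER_CUBIC))
a=cv2.imread('pics/side1v.png');b=cv2.imread('pics/scene1v.png');cv2.imwrite('pics/both1.png',cv2.resize(np.hstack([a,b]),None,fx=.55,fy=.55))
E
```

```text
time: 7.3
ee_pos: [0.4601, -0.0123, 0.2359]
eef_rot: [-0.313, 0.95, 0.0, -0.001]
ft_force: [0.5, 0.4, -2.9]
width: 0.0154
grip_force: 59.9
time: 8.13
ee_pos: [0.4458, 0.1679, 0.2363]
eef_rot: [-0.444, 0.896, -0.0, -0.001]
ft_force: [0.9, -0.9, -2.6]
width: 0.0157
grip_force: 59.9
[-0.71413777 -0.01407888  0.25653431  1.82855346  0.00437011  1.32909923
  2.03149607]
[[-6.06308529e-01 -7.95227255e-01 -1.89211152e-03]
 [-7.95225629e-01  6.06311287e-01 -1.67979263e-03]
 [ 2.48302545e-03  4.86182973e-04 -9.99996799e-01]]
side 332.0451425824599 126.0752436108693
scene 239.3258687713299 140.3428648977246
```

View pics/both1.png

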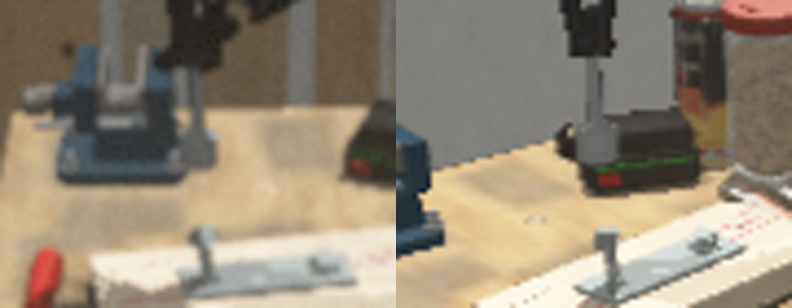

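The pictures show the driver hanging straight over the leaning head. Next I tilt it to match the lean and approach along the screw's axis.

```bash
python3 -m crank '{"steps":[[[-0.16,0,-0.2],[0,-0.5,0]],[[-0.16,0.04,-0.5],[-0.09,-0.5,0]],[[-0.16,0.03,-0.6],[-0.08,-0.53,0]],[[0,0,-0.6],[0,0,0]],[[0,0,-0.28],[0,0,0]],[[0,0,0],[0,0,0]],[[0,0,0],[0,0,0]],[[0,0,0],[0,0,0]]]}'; cat >> h.py <<'E'
from scipy.spatial.transform import Rotation as R
PV=np.array([.4538,.1674,.033])
def st(lean=7.7,L=.1263,dirn=173.6):
    s=monitor.read_state(); z=-R.from_quat(s['eef_rot']).as_matrix()[:,2]; p=s['ee_pos']; x=R.from_quat(s['eef_rot']).as_matrix()[:,0]
    a=np.array([np.sin(np.radians(lean))*np.cos(np.radians(dirn)),np.sin(np.radians(lean))*np.sin(np.radians(dirn)),np.cos(np.radians(lean))])
    print('axis tilt',np.degrees(np.arccos(z[2])),np.degrees(np.arctan2(z[1],z[0])),'bar yaw',np.degrees(np.arctan2(-x[1],-x[0])),'q7',s['joint_positions'][6])
    l=(p-PV)@a; print('p',p,'L mm',1000*l,'off axis mm',1000*(p-PV-l*a)); print('F',s['ft_force'],'M',s['torque'])
    print('to go units',(PV+L*a-p)/.025, 'turn units',np.degrees(np.cross(z,a))/5)
E
python3 -c "
from h import *
st(L=.139)
c=shot('wrist','w4')"
```

```text
time: 8.9
ee_pos: [0.4353, 0.1698, 0.1839]
eef_rot: [-0.441, 0.895, -0.036, 0.057]
ft_force: [0.2, -0.3, -2.6]
width: 0.0154
grip_force: 59.9
axis tilt 7.727599393342046 173.8364026166121 bar yaw 52.75902585197638 q7 1.902363999286418
p [0.4352636  0.16981058 0.18392315] L mm 152.0664496717427 off axis mm [1.71142213 0.13942161 0.22785004]
F [ 0.24308242 -0.30531156 -2.58733996] M [0.13200749 0.28199198 0.0299381 ]
to go units [ 0.00113564 -0.01338292 -0.52705929] turn units [-0.00564705  0.00617483 -0.00085182]
```

```bash
python3 -m crank '{"steps":[[[-0.07,0,0],[0,0,0]],[[0.026,-0.003,-0.2],[0,0,0]],[[0.026,-0.003,-0.2],[0,0,0]],[[0,0,0],[0,0,0]],[[0,0,0],[0,0,0]]]}'; python3 -c "
from h import *
st()
for n in('side','scene'):
    c=shot(n,n+'2'); u,v=pix(c,[.447,.168,.1]); u,v=int(u),int(v)
    cv2.imwrite('pics/'+n+'2v.png',cv2.resize(c['pixels'][v-22:v+28,u-24:u+24],None,fx=8,fy=8,interpolation=cv2.INTER_CUBIC))
a=cv2.imread('pics/side2v.png');b=cv2.imread('pics/scene2v.png');cv2.imwrite('pics/both2.png',np.hstack([a,b]))"
```

```text
time: 9.37
ee_pos: [0.4338, 0.1698, 0.1726]
eef_rot: [-0.442, 0.894, -0.036, 0.056]
ft_force: [-0.7, 0.6, -2.9]
width: 0.0156
grip_force: 59.9
axis tilt 7.649879877873668 173.3852974934027 bar yaw 52.82314818992176 q7 1.9010807987751357
p [0.43378731 0.16976333 0.17258105] L mm 141.02248655627716 off axis mm [-1.23537704  0.25711395 -0.1698636 ]
F [-0.67511314  0.58347485 -2.91421036] M [0.09035151 0.33309978 0.04578758]
to go units [ 0.12782774 -0.01907995 -0.57679493] turn units [ 0.0045108  -0.01060353  0.00076589]
```

View pics/both2.png

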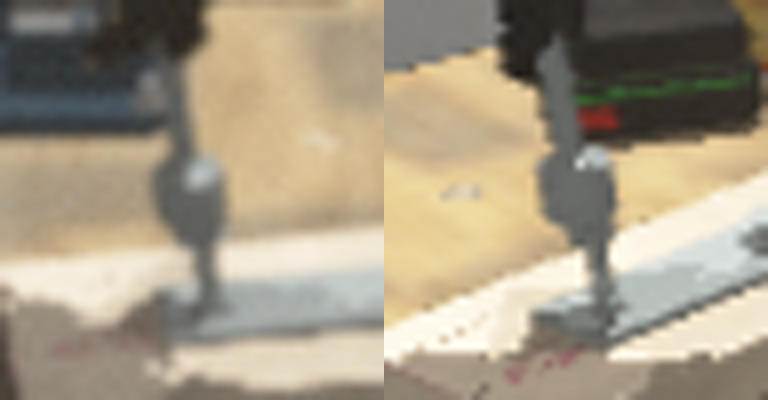

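Both crops show the tilted socket just above the head, in line with the screw shank to within about 1 px (screw perhaps 1 mm further to +x).

```bash
python3 -m crank '{"steps":[[[0.04,0,0],[0,0,0]],[[0.013,-0.001,-0.1],[0,0,0]],[[0,0,0],[0,0,0]],[[0,0,0],[0,0,0]]]}'; python3 -c "
from h import *
P=[]
st()
for i in range(5): cams.camera('wrist'); s=monitor.read_state(); P.append(np.r_[s['ee_pos']*1000,s['ft_force']])
print(np.round(P,2))"
```

```text
time: 9.8
ee_pos: [0.4354, 0.1699, 0.1705]
eef_rot: [-0.442, 0.894, -0.036, 0.056]
ft_force: [0.1, -0.3, -2.9]
width: 0.0155
grip_force: 59.9
axis tilt 7.694247255656156 173.6314502058319 bar yaw 52.8236192207315 q7 1.903115274903829
p [0.43538724 0.16987292 0.1705005 ] L mm 138.74929964207547 off axis mm [0.06187294 0.4006588  0.00227501]
F [ 0.06220318 -0.32822218 -2.89996307] M [0.05381329 0.2411638  0.01025014]
to go units [ 0.06383064 -0.02346371 -0.49357287] turn units [-0.00095763 -0.00105058 -0.00011284]
[[ 4.3538e+02  1.6987e+02  1.7055e+02  2.0000e-01 -1.1000e-01 -2.7900e+00]
 [ 4.3536e+02  1.6986e+02  1.7057e+02  4.1000e-01 -6.1000e-01 -2.2200e+00]
 [ 4.3533e+02  1.6989e+02  1.7058e+02  6.7000e-01  6.4000e-01 -2.9100e+00]
 [ 4.3535e+02  1.6991e+02  1.7061e+02  2.8000e-01  1.6000e-01 -2.6200e+00]
 [ 4.3537e+02  1.6990e+02  1.7062e+02  7.0000e-02 -1.1500e+00 -2.1600e+00]]
```

```bash
python3 -m crank '{"steps":[[[0.007,-0.002,-0.05],[0,0,0]],[[0,0,0],[0,0,0]],[[0.007,-0.002,-0.05],[0,0,0]],[[0,0,0],[0,0,0]]]}'; python3 -c "
from h import *
st()";python3 -m crank '{"steps":[[[0.007,-0.002,-0.05],[0,0,0]],[[0,0,0],[0,0,0]],[[0.007,-0.002,-0.05],[0,0,0]],[[0,0,0],[0,0,0]]]}'; python3 -c "
from h import *
st()"
```

```text
time: 10.38
ee_pos: [0.4358, 0.1697, 0.1679]
eef_rot: [-0.442, 0.895, -0.036, 0.056]
ft_force: [1.5, -0.8, -1.4]
width: 0.0156
grip_force: 59.9
axis tilt 7.694868880606003 173.6141013898361 bar yaw 52.81676013518486 q7 1.9037756931630725
p [0.43575346 0.16969222 0.16791026] L mm 136.13095662385336 off axis mm [0.07945794 0.25906097 0.00677183]
F [ 1.49572917 -0.84596995 -1.36381788] M [-0.10154991 -0.03400243  0.03770699]
to go units [ 0.04918182 -0.01623557 -0.38996339] turn units [-4.86288018e-04 -9.78159894e-04 -5.05969337e-05]
time: 10.72
ee_pos: [0.436, 0.1697, 0.1654]
eef_rot: [-0.442, 0.894, -0.036, 0.056]
ft_force: [0.8, -0.8, -2.6]
width: 0.0152
grip_force: 59.9
axis tilt 7.6886586700618 173.61719773375347 bar yaw 52.82245300524563 q7 1.90444395666068
p [0.43604422 0.16965672 0.16538502] L mm 133.5892368651503 off axis mm [0.03178087 0.26152744 0.00032863]
F [ 0.75740292 -0.76942682 -2.59468436] M [-0.08835234 -0.0385141  -0.07660853]
to go units [ 0.03755158 -0.01481577 -0.2889536 ] turn units [-7.06034525e-04 -2.20336505e-03 -6.16573656e-05]
```

```bash
python3 -m crank '{"steps":[[[0.007,-0.001,-0.05],[0,0,0]],[[0,0,0],[0,0,0]],[[0.007,-0.001,-0.05],[0,0,0]],[[0,0,0],[0,0,0]]]}'; python3 -c "
from h import *
st()";python3 -m crank '{"steps":[[[0.007,-0.002,-0.05],[0,0,0]],[[0,0,0],[0,0,0]],[[0.005,-0.002,-0.03],[0,0,0]],[[0,0,0],[0,0,0]]]}'; python3 -c "
from h import *
st()"
```

```text
time: 11.05
ee_pos: [0.4363, 0.1696, 0.1629]
eef_rot: [-0.442, 0.894, -0.036, 0.056]
ft_force: [0.9, -0.8, -2.1]
width: 0.015
grip_force: 59.9
axis tilt 7.684442972622835 173.6253339076641 bar yaw 52.82112463904836 q7 1.9050051288043366
p [0.43634656 0.16961506 0.1628683 ] L mm 131.05432928971115 off axis mm [-0.00339884  0.25772903 -0.00434096]
F [ 0.90610338 -0.82053269 -2.13857605] M [-0.13500646 -0.0534435  -0.09181565]
to go units [ 0.02545773 -0.01314945 -0.18828478] turn units [-1.01406366e-03 -3.01732147e-03 -9.07776971e-05]
time: 11.38
ee_pos: [0.4367, 0.1695, 0.161]
eef_rot: [-0.442, 0.894, -0.036, 0.056]
ft_force: [0.9, -0.1, -2.6]
width: 0.0154
grip_force: 59.9
axis tilt 7.686640965994773 173.66383052226703 bar yaw 52.82163634763869 q7 1.905683539820456
p [0.43667804 0.16953851 0.16097104] L mm 129.12889567277 off axis mm [0.07170115 0.20993484 0.00646999]
F [ 0.88639859 -0.13068376 -2.62701139] M [-0.12510749 -0.05539554 -0.08006678]
to go units [ 0.01219878 -0.01008741 -0.11239432] turn units [-0.00197952 -0.00246747 -0.00022879]
```

```bash
for i in 1 ; do python3 -m crank '{"steps":[[[0.005,-0.001,-0.04],[0,0,0]],[[0,0,0],[0,0,0]],[[0.003,-0.001,-0.02],[0,0,0]],[[0,0,0],[0,0,0]]]}'; done; python3 -c "
from h import *
st()"; python3 -m crank '{"steps":[[[0.005,-0.001,-0.04],[0,0,0]],[[0,0,0],[0,0,0]],[[0,0,0],[0,0,0]]]}';python3 -c "
from h import *
st()"
```

```text
time: 11.72
ee_pos: [0.4369, 0.1695, 0.1595]
eef_rot: [-0.442, 0.894, -0.036, 0.056]
ft_force: [0.8, -1.0, -1.7]
width: 0.0154
grip_force: 59.9
axis tilt 7.687611170030857 173.66835763776365 bar yaw 52.821840412185374 q7 1.9060401896514327
p [0.43687059 0.16949309 0.15949855] L mm 127.6433656021635 off axis mm [0.06645848 0.18669621 0.00611581]
F [ 0.79925214 -1.02571382 -1.70160877] M [-0.0738056   0.01824075  0.00124055]
to go units [ 0.00449649 -0.00827039 -0.05349474] turn units [-0.00207739 -0.00226138 -0.00024504]
time: 11.97
ee_pos: [0.437, 0.1695, 0.1585]
eef_rot: [-0.442, 0.894, -0.036, 0.056]
ft_force: [0.8, -0.6, -2.0]
width: 0.0153
grip_force: 59.9
axis tilt 7.6844081920373775 173.635444169305 bar yaw 52.82235029307918 q7 1.9062544343306216
p [0.43697529 0.16945494 0.15847168] L mm 126.61124626149555 off axis mm [0.03372998 0.16395976 0.00206098]
F [ 0.81363539 -0.59262821 -2.03538394] M [-0.10806856 -0.01386667 -0.0352982 ]
to go units [ 0.00030851 -0.00674433 -0.01242003] turn units [-0.00128113 -0.00299451 -0.000127  ]
```

```bash
python3 -m crank '{"steps":[[[0.004,-0.001,-0.03],[0,0,0]],[[0,0,0],[0,0,0]],[[0,0,0],[0,0,0]]]}';python3 -m crank '{"steps":[[[0.004,-0.001,-0.03],[0,0,0]],[[0,0,0],[0,0,0]],[[0,0,0],[0,0,0]]]}';python3 -m crank '{"steps":[[[0.004,-0.001,-0.03],[0,0,0]],[[0,0,0],[0,0,0]],[[0,0,0],[0,0,0]]]}'; python3 -c "
from h import *
st()"
```

```text
time: 12.22
ee_pos: [0.4372, 0.1695, 0.158]
eef_rot: [-0.442, 0.894, -0.036, 0.057]
ft_force: [0.2, -1.2, 0.6]
width: 0.0156
grip_force: 59.9
time: 12.47
ee_pos: [0.4375, 0.1697, 0.1576]
eef_rot: [-0.442, 0.894, -0.036, 0.057]
ft_force: [-0.1, -1.5, 5.1]
width: 0.0155
grip_force: 59.9
time: 12.72
ee_pos: [0.4379, 0.1699, 0.1573]
eef_rot: [-0.442, 0.894, -0.036, 0.057]
ft_force: [-0.9, -1.9, 8.3]
width: 0.0151
grip_force: 59.9
axis tilt 7.765719340035525 174.16766555878866 bar yaw 52.83529663059204 q7 1.9068336139967001
p [0.43787349 0.1698615  0.15728203] L mm 125.3188009682439 off axis mm [0.75983943 0.58982432 0.09320472]
F [-0.93111594 -1.91252671  8.25532154] M [-0.26959947  0.35421381 -0.0470205 ]
to go units [-0.03561949 -0.02300679  0.03516588] turn units [-0.01365085  0.0146817  -0.00205544]
```

Seated: the floor contact came at L ≈ 126 mm, as expected. Now righting about the pivot.

```bash
python3 -m crank '{"steps":[[[0,0,0.02],[0,0,0]],[[0.08,-0.012,0.01],[0.022,0.194,0]],[[0.08,-0.012,0.01],[0.022,0.194,0]],[[0.08,-0.012,0.007],[0.022,0.194,0]],[[0.08,-0.012,0.007],[0.022,0.194,0]],[[0,0,0],[0,0,0]],[[0,0,0],[0,0,0]]]}'; python3 -c "
from h import *
st(lean=0)"
```

```text
time: 13.3
ee_pos: [0.4459, 0.1685, 0.1582]
eef_rot: [-0.443, 0.896, -0.018, 0.028]
ft_force: [-1.4, -0.5, 6.6]
width: 0.0152
grip_force: 59.9
axis tilt 3.82111527353836 174.47000220499336 bar yaw 52.62782739847506 q7 1.9877553047518173
p [0.44591622 0.1684945  0.15823716] L mm 125.23715750034717 off axis mm [-7.88377577  1.09449557  0.        ]
F [-1.35826167 -0.47139274  6.58130386] M [-0.14822165  0.27627575 -0.03949071]
to go units [ 0.31535103 -0.04377982  0.0425137 ] turn units [0.07359122 0.76010253 0.        ]
```

```bash
python3 -m crank '{"steps":[[[0.08,-0.012,0.005],[0.018,0.19,0]],[[0.08,-0.012,0.004],[0.018,0.19,0]],[[0.08,-0.011,0.002],[0.018,0.19,0]],[[0.076,-0.01,0.001],[0.018,0.19,0]],[[0,0,0],[0,0,0]],[[0,0,0],[0,0,0]],[[0,0,0],[0,0,0]]]}'; python3 -c "
from h import *
st(lean=0)
for n in('side','scene'):
    c=shot(n,n+'3'); u,v=pix(c,[.453,.168,.1]); u,v=int(u),int(v)
    cv2.imwrite('pics/'+n+'3v.png',cv2.resize(c['pixels'][v-28:v+28,u-24:u+24],None,fx=8,fy=8,interpolation=cv2.INTER_CUBIC))
a=cv2.imread('pics/side3v.png');b=cv2.imread('pics/scene3v.png');cv2.imwrite('pics/both3.png',np.hstack([a,b]))"
```

```text
time: 13.88
ee_pos: [0.4538, 0.1674, 0.1585]
eef_rot: [-0.443, 0.897, -0.0, 0.0]
ft_force: [0.2, 0.5, 6.2]
width: 0.0155
grip_force: 59.9
axis tilt 0.026341151077514596 160.97548659485514 bar yaw 52.59187117225582 q7 2.0574734945710116
p [0.45377627 0.16738753 0.15853527] L mm 125.53527438423554 off axis mm [-0.02373035 -0.01247059  0.        ]
F [0.18369601 0.46485952 6.23753261] M [-0.09867442  0.07358989 -0.03014467]
to go units [0.00094921 0.00049882 0.03058902] turn units [0.0017173  0.00498048 0.        ]
```

View pics/both3.png

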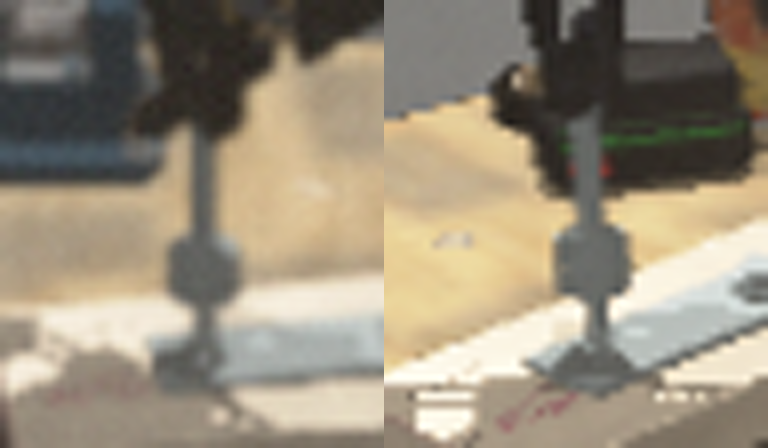

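Driver and screw stand upright in both views, with the socket fully down. Turning clockwise.

```bash
python3 -m crank '{"steps":[[[0,0,0],[0,0,-0.3]],[[0,0,-0.001],[0,0,-0.5]],[[0,0,-0.001],[0,0,-0.6]],[[0,0,-0.002],[0,0,-0.6]],[[0,0,-0.002],[0,0,-0.6]],[[0,0,-0.002],[0,0,-0.6]],[[0,0,-0.002],[0,0,-0.6]],[[0,0,-0.002],[0,0,-0.6]],[[0,0,0],[0,0,0]],[[0,0,0],[0,0,0]]]}'; python3 -c "
from h import *
st(lean=0)"
```

```text
time: 14.82
ee_pos: [0.4538, 0.1672, 0.1583]
eef_rot: [-0.264, 0.965, -0.0, 0.0]
ft_force: [-0.6, -1.0, 5.8]
width: 0.0152
grip_force: 59.9
axis tilt 0.022659415460551408 161.95220970802174 bar yaw 30.57861793848119 q7 1.6745539497295427
p [0.45376682 0.16717516 0.15830679] L mm 125.30679380636752 off axis mm [-0.033182   -0.22484045  0.        ]
F [-0.62585501 -0.97965311  5.77377828] M [-0.47171672  0.01010449  0.01243414]
to go units [0.00132728 0.00899362 0.03972825] turn units [0.00140402 0.00430891 0.        ]
```

```bash
python3 -m crank '{"steps":[[[0,0,-0.002],[0,0,-0.6]],[[0,0,-0.002],[0,0,-0.7]],[[0,0,-0.002],[0,0,-0.7]],[[0,0,-0.002],[0,0,-0.7]],[[0,0,-0.002],[0,0,-0.7]],[[0,0,-0.002],[0,0,-0.7]],[[0,0,-0.002],[0,0,-0.7]],[[0,0,-0.002],[0,0,-0.7]]]}';  python3 -c "
from h import *
st(lean=0)"; python3 -m crank '{"steps":[[[0,0,-0.002],[0,0,-0.7]],[[0,0,-0.002],[0,0,-0.7]],[[0,0,-0.002],[0,0,-0.7]],[[0,0,-0.002],[0,0,-0.7]],[[0,0,-0.002],[0,0,-0.7]],[[0,0,-0.002],[0,0,-0.7]],[[0,0,-0.002],[0,0,-0.7]],[[0,0,-0.002],[0,0,-0.7]],[[0,0,0],[0,0,0]],[[0,0,0],[0,0,0]]]}';  python3 -c "
from h import *
st(lean=0)"
```

```text
time: 15.48
ee_pos: [0.4536, 0.1671, 0.1579]
eef_rot: [-0.026, 1.0, 0.0, -0.0]
ft_force: [-1.3, -1.4, 6.5]
width: 0.0155
grip_force: 59.9
axis tilt 0.013564758947545262 -55.61032878093538 bar yaw 2.9318512345218366 q7 1.1936632085004861
p [0.45361189 0.16713856 0.15788472] L mm 124.88472239710049 off axis mm [-0.18811138 -0.26144441  0.        ]
F [-1.26201223 -1.35084627  6.51758669] M [-0.54231279  0.23758888  0.11226028]
to go units [0.00752446 0.01045778 0.0566111 ] turn units [-0.00223877 -0.00153232  0.        ]
time: 16.32
ee_pos: [0.4534, 0.1672, 0.1575]
eef_rot: [0.216, 0.976, 0.0, -0.0]
ft_force: [-1.3, -1.3, 7.3]
width: 0.0148
grip_force: 60.0
axis tilt 0.04983333414634652 -60.740211735319356 bar yaw -24.92114270769613 q7 0.7090755619690556
p [0.4534469  0.16721115 0.15749403] L mm 124.49403147596014 off axis mm [-0.35309767 -0.18885138  0.        ]
F [-1.30749989 -1.29522437  7.26945347] M [-0.43719176  0.47359948  0.11958536]
to go units [0.01412391 0.00755406 0.07223874] turn units [-0.00869504 -0.00487141  0.        ]
```

```bash
python3 -m crank '{"steps":[[[0.008,0.006,0.015],[0,0,0]],[[0,0,0],[0,0,0]]]}'; python3 -m crank '{"steps":[[[0,0,0],[0,0,0]],[[0,0,0],[0,0,0]],[[0,0,0],[0,0,0]],[[0,0,0],[0,0,0]],[[0,0,0],[0,0,0]],[[0,0,0],[0,0,0]],[[0,0,0],[0,0,0]],[[0,0,0],[0,0,0]],[[0,0,0],[0,0,0]],[[0,0,0],[0,0,0]]]}' 70; python3 -m crank '{"steps":[[[0,0,0.3],[0,0,0]],[[0,0,0.7],[0,0,0]],[[0,0,1],[0,0,0]],[[0,0,1],[0,0,0]],[[0,0,1],[0,0,0]],[[0,0,0.4],[0,0,0]],[[0,0,0],[0,0,0]],[[0,0,0],[0,0,0]]]}'
python3 - <<'E'
from h import *
for n in ('side','scene'):
    c=shot(n,n+'4'); P=cloud(c); z=P[...,2]
    m=(abs(P[...,0]-.4538)<.07)&(abs(P[...,1]-.167)<.07)&(c['z_map']>0)
    b=P[m&(z>.165)&(z<.195)]; print(n,'bar',len(b),b.mean(0),b.max(0))
    for lo,hi in ((.075,.095),(.105,.13),(.135,.16),(.17,.19)):
        q=P[m&(z>lo)&(z<hi)&(abs(P[...,0]-.4538)<.03)&(abs(P[...,1]-.167)<.03)]; print(lo,len(q),np.round(np.median(q,0)*1000,1) if len(q) else '')
E
```

```text
time: 16.48
ee_pos: [0.4535, 0.1672, 0.1576]
eef_rot: [0.216, 0.976, 0.0, -0.0]
ft_force: [-0.3, -1.2, 5.6]
width: 0.0155
grip_force: 60.0
time: 17.32
ee_pos: [0.4534, 0.1672, 0.1573]
eef_rot: [0.216, 0.976, 0.0, -0.0]
ft_force: [0.8, -0.3, -0.2]
width: 0.068
grip_force: 0.0
time: 17.98
ee_pos: [0.4535, 0.1673, 0.2671]
eef_rot: [0.216, 0.976, 0.0, -0.0]
ft_force: [-0.5, -0.2, -0.3]
width: 0.07
grip_force: 0.0
side bar 130 [0.45437786 0.15972378 0.17444677] [0.4974412  0.18925851 0.18157569]
0.075 55 [453.5 152.9  86.6]
0.105 24 [457.4 159.1 118.2]
0.135 24 [454.1 159.1 147.3]
0.17 72 [454.6 159.2 176.3]
scene bar 155 [0.45152208 0.16353523 0.17899295] [0.49732343 0.1931383  0.1876847 ]
0.075 52 [447.3 155.7  83.8]
0.105 23 [452.6 165.9 118. ]
0.135 22 [450.5 162.9 147.5]
0.17 98 [453.9 161.9 180.5]
```

```bash
python3 -c "
from bench import ticket
print(ticket.close_job())"
```

```text
the job is handed in; nothing more can be done
None
```

The job is handed in, with no verdict returned: the larger driver stands released and upright on the lag screw, which I turned clockwise by about 70–77° with the socket fully down, and the gripper touched nothing else.

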